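Lock the bench torch into its dock with the T-key

TASK

Push the torch's foot plate along its steel bench dock until it is fully home against the end stop, then take the T-key (the steel key with the flat bar handle) from the wooden rest, put it lengthwise down through the two lined-up slots until its flange sits on the foot plate, and give it a quarter turn so that it locks, and let go. Leave the round-knobbed plug and the other things on the bench where they are.

Things in the scene. Friction and masses are not known exactly. Their poses are not given: they have to be found in the camera images.
- shoe (a joint): travel of the torch's foot plate along the dock, m: 0 = fully back, 0.110 = fully home against the end stop; grows as the plate moves along the dock's +x. It slides with about 3 N of friction plus light damping, stays where it is left and cannot lift off the dock.
- push_tab (a point): middle of the rear face of the upright aluminium tab (70 mm wide, 6 mm thick) at the back end of the foot plate; 72 mm above the table, 26 mm above the plate, 18 mm below the tab's top. x = direction to push, y across the dock, z up. The torch stands crosswise on the plate 70 mm ahead of this face, up to 140 mm above the table; the slot is 165 mm ahead.
- shoe_slot (a point): centre of the slot in the foot plate, at the plate's top face, 46 mm above the table. The aluminium plate is 204 x 90 x 6 mm; its slot is 18 mm (x, along the dock) by 52 mm (y, across). Axes as the dock's. It moves with the plate.
- dock: fixed dark steel bracket on the table, 340 (x) x 110 (y) mm; origin at the centre of its underside, x towards the end stop. Its top plate, 8 mm thick, has its underside 32 mm above the table and is open below. The end stop, a steel bar across it 60 mm high, is centred 45 mm past the slot.
- dock_slot (a point): centre of the fixed 18 x 52 mm slot in the dock's top plate, given at the height of the foot plate's top face (46 mm above the table). The foot plate's slot coincides with it when home. x along the dock towards the end stop, y across the dock (the slot's length), z up.
- key: steel T-key; origin on its axis at the underside of its 40 mm flange, z up. Below the flange: a 12 mm shaft, then the T-head, 44 mm long (x) and 12 mm thick (y), from 18 to 28 mm below, then a nose 36 x 7 mm down to 34 mm below. Mass about 0.2 kg. Locked, its flange is on the foot plate and its handle lies along the dock, across the slot; turn it either way.
- key_grip (a point): centre of the T-key's flat bar handle: 60 mm long (x), 16 mm thick (y), 26 mm tall (z), parallel to the T-head and 38 mm above the flange's underside. Seated in the dock it is 38 mm above dock_slot.
- rest: wooden block fixed on the table, 90 (x) x 170 (y) x 45 mm high, origin at the centre of its underside. Two through wells, 56 (x) x 22 mm, 43 mm either side of centre in y. The key stands upright in one, handle along the block's x, flange on the block; the plug stands in the other.
- plug_knob (a point): centre of the 36 mm round knob of a steel plug in the other well of the rest, 86 mm from the key, same height; not needed, leave it there.
- jar_mid (a point): middle of a pale lidded jar (56 mm wide, 75 mm tall) beyond the dock; bystander.
- tweezers_mid (a point): middle of steel tweezers (140 mm long along x, 6 mm thick) lying between robot and dock; bystander.
- paddle_mid (a point): middle of a black marvering paddle with a wooden handle (about 205 mm long, lying along its x, 20 mm tall) between robot and dock; bystander.
Mind the look-alikes: they are no part of the job. What is shaped like the key but purple or turquoise is not meant.

How it is judged (in metres and radians):
On the way, in this order (a step that is already met when the one before it is completed fails the run):
1. the foot plate is pushed fully home against the end stop (value of joint shoe above 0.107 m), for 0.2 s.
2. the T-head is down through both slots, handle along the slot, flange on the foot plate (value of joint shoe above 0.107 m and horizontal distance between key_grip and dock_slot below 0.012 m and z of key_grip in the frame of dock_slot below 0.042 m and angle between key_grip's own z axis and vertical below 0.15 rad and angle between the x axis of key_grip and the y axis of dock_slot, either way round below 0.4 rad), for 0.1 s.
3. the key is given its quarter turn (value of joint shoe above 0.107 m and horizontal distance between key_grip and dock_slot below 0.012 m and z of key_grip in the frame of dock_slot below 0.042 m and angle between key_grip's own z axis and vertical below 0.15 rad and angle between the x axis of key_grip and the x axis of dock_slot, either way round below 0.3 rad), for 0.2 s.
At the end, for the whole second after the job is handed in: Foot plate home (joint > 0.107 m); key upright (0.15 rad) in the slot, axis within 12 mm of its centre, flange within 4 mm of the plate, handle within 0.3 rad of the dock's length, at rest, released; plug, jar, paddle and tweezers within 25 mm of their starts (all of step 3 and z of key_grip in the frame of dock_slot above 0.03 m and linear speed of key below 0.02 m/s and distance of each of plug_knob, jar_mid, tweezers_mid, paddle_mid from where it was at the start of the episode below 0.025 m); the robot touches nothing.
It fails at once if the plug is pulled out of the rest or a bystander is shoved away or knocked over (distance of any of plug_knob, jar_mid, tweezers_mid, paddle_mid from where it was at the start of the episode above 0.04 m).
It also fails if it takes over 67 s, if anything falls off the work surface, if the arm or the gripper's body presses on something with over 40 N, if the wrist force passes 120 N, or if a joint passes its speed limit or range.

ROBOT

A 6-joint arm with a two-finger parallel gripper is mounted at the origin on the work surface. World frame = base frame: x ahead of the robot, y to its left, z up, the work surface at z = 0. Lengths are in mm, angles in rad, forces in N, time in s.
With the tool pointing down it reaches from about 325 to 850 mm from the base axis. Payload 15.5 kg.
Tool frame: the origin (TCP) lies at the centre of the arm's flange, where the gripper is bolted on; the fingertips stand 191 mm ahead of it and the grasp point (between the pads) lies 172 mm ahead of it; z points along the fingers, y is the direction in which the jaws open and shut (so a half turn about z gives the same grasp; the last joint's range is limited). The gripper opens to 91 mm and grips with 3 to 60 N. Pads are 32 mm wide; open, the fingers measure 118 mm over their backs; the gripper's body (76 mm by 178 mm) begins 60 mm behind the grasp point.
Start: joints at [-1.371, 0.494, 1.345, -0, 1.302, -0.096], TCP at [182.192, -597.858, 404.715] pointing down, gripper open.
Joint ranges: [-2.91, 2.91], [-0.82, 2.16], [0.22, 2.67], [-1.22, 4.37], [0.12, 2.79], [-3.08, 3.08]. Speed limits (rad/s): [1.89, 1.89, 2.57, 3.01, 3.01, 3.01].

INTERFACE

Orientations are given as a 3x3 rotation matrix whose columns are the frame's x, y, z axes.
In Python, from workcell import ctrl, imaging, finish_job gives the robot as it stands.
- The arm moves only by the tool apply_moves, never from a script. Its argument "increments" is one flat list of numbers, 5 for each row, row after row: the gripper command: -1 is shut, 1 is fully open, values between are in proportion, then the shift along the tool's x, y, z in cm, then the turn about the tool's z in rad. In form: [grip, x, y, z, yaw, grip, x, y, z, yaw, ...]. A call has 1 to 12 rows; each row shifts and turns the commanded pose from where the row before left it, along the tool's axes as they then stand; what a row does not reach is not made up. A row lasts 1/10 s, in which the tool goes at most 50 mm and 8.59 degrees, less where a joint would pass 70% of its speed; a pose out of reach is approached as far as the arm can. A call with a gripper value outside its range is refused whole. The fingers move at their own pace and stop on an object; the grip force is fixed at half the most. Time passes only in rows, so rows that do not move let the fingers close. It gives the time, the measured TCP pose, the force and the opening at its end, in the units of the state.
- ctrl.get_obs(): the state, without advancing time (a new reading comes with each control period).
- imaging.grab_frame(name): name is "scene" or "side" or "wrist"; returns (picture, depth): 420x560x3 uint8, red, green, blue; 420x560 float32, mm along the optical axis (not along the pixel's ray), 0 where there is no reading.
- imaging.calibration(name): a dict with "fx", "fy", "cx", "cy" (pixels), "R" (3x3) and "t" (3): a world point X has camera coordinates R X + t. Camera axes: x right, y down, z forward; pixel columns grow to the right and rows downward; lengths in mm; the calibration is good to about 2 mm. A picture is of the moment at which its call begins: read the wrist's pose just before it. calibration takes no time and is no camera call; for the wrist camera it gives the pose at the moment of the call.
- finish_job(): hands the job in, once; it reports no verdict.
The state is a dict: "clock": time; "joints": joint angles; "qd": joint speeds; "joint_torque": joint torques, N m; "position": TCP position; "tcp_rot": TCP orientation; "force": force on the tool from outside, world axes, zero at the start; "torque": the same for the moment, N m; "width": finger opening in mm.
Only numpy, scipy, OpenCV 4.12 (cv2) and the standard library are available. Lean on these libraries where they do the work, as an engineer would, in place of code of your own. Each camera call takes 0.05 s, during which the arm holds its last target.

## Working session

There is one attempt and no reset: what is moved stays moved. The work goes in short steps, Python scripts to look and compute and a tool call to move; the robot and the scene stay as the last step left them, time stands still between calls to the robot, and variables do not carry over. Pictures are saved under pics/ and viewed, and the job is handed in when it is done.

Besides the shell and the picture viewer there is one more tool, called after "Emit:" as name(argument=value, ...) on one line, values as JSON. apply_moves: Moves the arm, as the interface text tells. Its arguments: {"type":"object","properties":{"increments":{"type":"array"}},"required":["increments"]}

```bash
mkdir -p pics; ls; python3 - <<'E'
from workcell import ctrl, imaging
import cv2,numpy as np
o=ctrl.get_obs();print(o)
for n in("scene","side"):
    p,d=imaging.grab_frame(n);np.savez(f"pics/{n}0.npz",p=p,d=d)
    cv2.imwrite(f"pics/{n}0.png",p[...,::-1]);c=imaging.calibration(n);print(n,c)
    np.savez(f"pics/{n}_cal.npz",**c)
E
```

```text
pics
{'clock': 0.0, 'joints': array([-1.37052674e+00,  4.94211942e-01,  1.34612920e+00, -1.58966388e-05,
        1.30248647e+00, -9.54767483e-02]), 'qd': array([-0.00105753, -0.00028101,  0.00114548, -0.00179017, -0.00121368,
       -0.00040056]), 'joint_torque': array([-3.38410959e-03, -8.78835154e+01, -3.81863379e+01,  7.05411471e-02,
        5.31946868e-02, -1.60613445e-04]), 'position': array([ 182.14485051, -597.72124606,  404.1208877 ]), 'tcp_rot': array([[ 9.56583670e-01,  2.91457741e-01, -2.60696174e-04],
       [ 2.91457839e-01, -9.56582914e-01,  1.20722620e-03],
       [ 1.02477914e-04, -1.23079481e-03, -9.99999237e-01]]), 'force': array([ 0.73759253, -1.03715075, -1.03649964]), 'torque': array([ 0.02000952, -0.05914455,  0.03734021]), 'width': 91.02307367345713}
scene {'fx': 419.36071767097053, 'fy': 419.36071767097053, 'cx': 273.9301133600714, 'cy': 201.81060495043138, 'R': array([[ 0.18988691,  0.98180456,  0.0016644 ],
       [ 0.68531328, -0.13132939, -0.71630881],
       [-0.70305667,  0.1371583 , -0.69778143]]), 't': array([ -88.34890322, -308.05448042, 1247.5636584 ])}
side {'fx': 532.8533692762917, 'fy': 532.8533692762917, 'cx': 279.55238500060557, 'cy': 194.7723117294228, 'R': array([[-0.86682839, -0.4982449 , -0.01898831],
       [-0.29482838,  0.54289959, -0.7863436 ],
       [ 0.40210044, -0.67602667, -0.61749752]]), 't': array([ 454.66318534,  249.33240431, 1011.29915846])}
```

View pics/scene0.png

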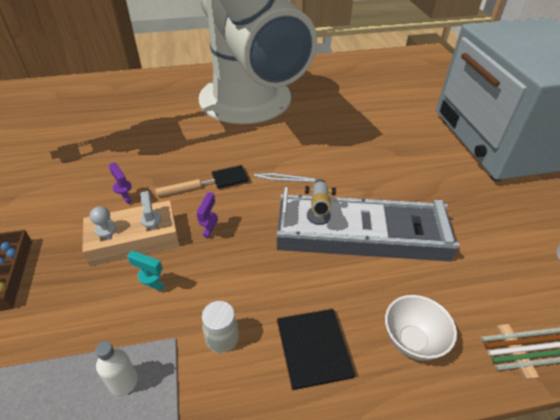

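View pics/side0.png

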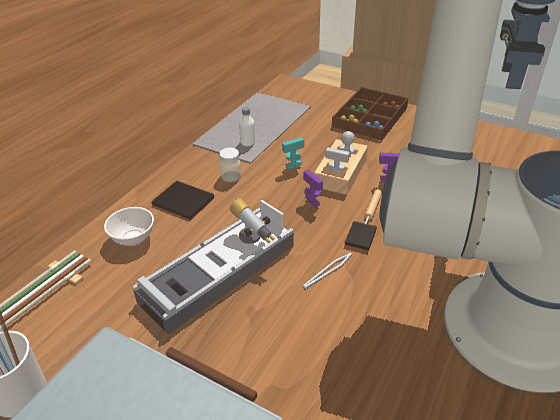

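```bash
cat > h.py <<'E'
import numpy as np,cv2
def load(n,k='0'):
    z=np.load(f"pics/{n}{k}.npz");c=dict(np.load(f"pics/{n}_cal.npz"));return z['p'],z['d'],c
def cloud(d,c):
    v,u=np.mgrid[:d.shape[0],:d.shape[1]]
    X=np.stack([(u-c['cx'])/c['fx']*d,(v-c['cy'])/c['fy']*d,d],-1)
    W=(X-c['t'])@c['R'];W[d<=0]=np.nan;return W
def ray(c,u,v,z):
    r=np.array([(u-c['cx'])/c['fx'],(v-c['cy'])/c['fy'],1.])@c['R'];o=-c['t']@c['R']
    return o+r*(z-o[2])/r[2]
def proj(c,X):
    q=c['R']@np.asarray(X,float)+c['t'];return c['fx']*q[0]/q[2]+c['cx'],c['fy']*q[1]/q[2]+c['cy']
E
python3 - <<'E'
from h import *
p,d,c=load('scene');W=cloud(d,c)
print('tableZ',np.nanmedian(W[150:200,380:430,2]),W[300,270],)
cv2.imwrite('pics/c1.png',cv2.resize(p[150:290,70:270,::-1],None,fx=4,fy=4,interpolation=cv2.INTER_CUBIC)[:560])
cv2.imwrite('pics/c2.png',cv2.resize(p[165:275,265:465,::-1],None,fx=4,fy=4,interpolation=cv2.INTER_CUBIC))
p2,d2,c2=load('side')
cv2.imwrite('pics/c3.png',cv2.resize(p2[185:335,125:305,::-1],None,fx=4,fy=4,interpolation=cv2.INTER_CUBIC)[:600])
cv2.imwrite('pics/c4.png',cv2.resize(p2[120:220,270:400,::-1],None,fx=5,fy=5,interpolation=cv2.INTER_CUBIC))
E
```

```text
tableZ 2.2325641950320074 [697.10548849 -51.99287344   1.49589592]
```

View pics/c1.png

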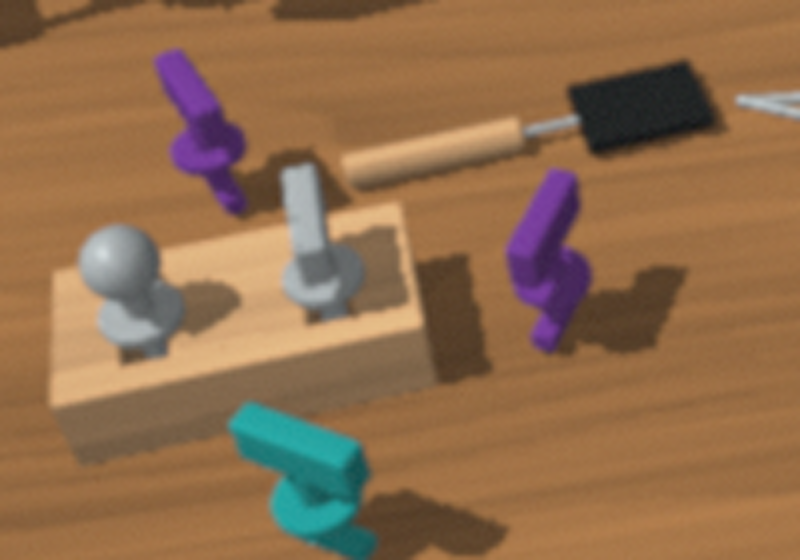

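View pics/c2.png

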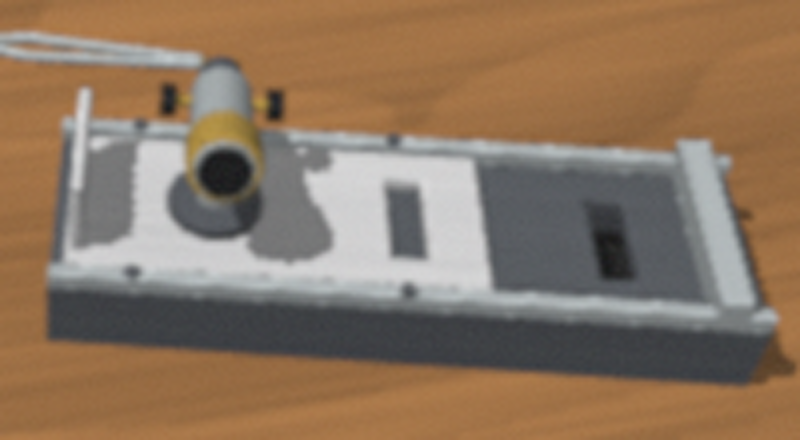

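View pics/c3.png

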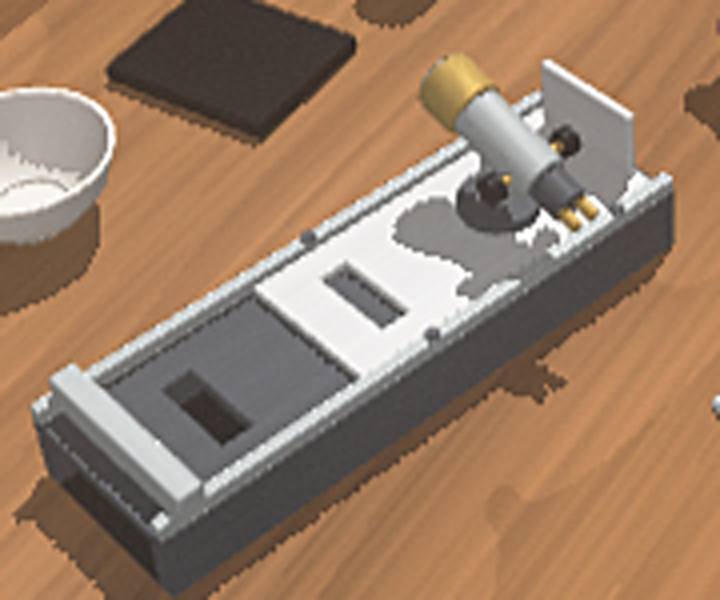

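View pics/c4.png

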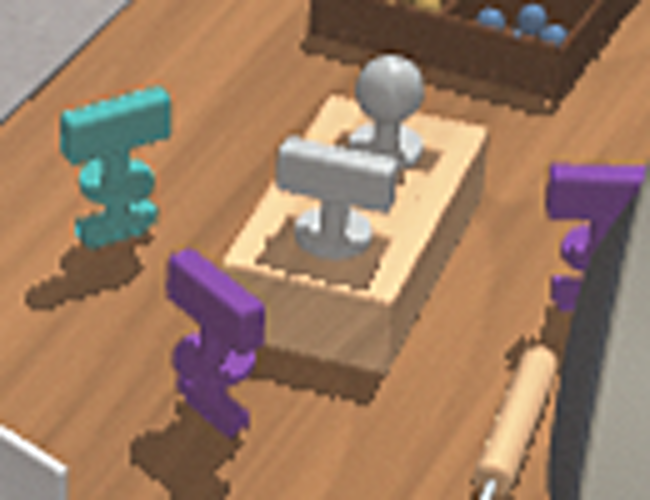

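The scene shows:
- **Steel T-key:** grey bar handle at scene (147,208), standing in the wooden rest. It is the only grey one and fits the description.
- **Plug:** round knob at (101,216).
- **Decoys:** purple at (120,182) and (207,213), turquoise at (147,268).
- **Dock:** tab at (285,200), end stop at (442,222).

Next I'll measure.

```bash
cat > m.py <<'E'
from h import *
def rect(W,m,name):
    P=W[m];P=P[~np.isnan(P[:,0])]
    r=cv2.minAreaRect(P[:,:2].astype(np.float32));print(name,len(P),'c',np.round(r[0],1),'size',np.round(r[1],1),'ang',round(r[2],2),'z',np.round(np.percentile(P[:,2],[5,50,95]),1));return r,P
E
python3 - <<'E'
from m import *
for n in('scene','side'):
    p,d,c=load(n);W=cloud(d,c);h=cv2.cvtColor(p,cv2.COLOR_RGB2HSV)
    Z=W[...,2];S=h[...,1];V=h[...,2]
    vv,uu=np.mgrid[:420,:560]
    if n=='scene': B=lambda a:(uu>=a[0])&(uu<a[1])&(vv>=a[2])&(vv<a[3]); kb=(136,165,188,232);pb=(88,118,200,240);rb=(75,190,190,265);db=(265,465,165,275)
    else:
        B=lambda a:(uu>=a[0])&(uu<a[1])&(vv>=a[2])&(vv<a[3]); kb=(322,352,145,175);pb=(338,360,128,152);rb=(310,375,135,200);db=(125,305,185,335)
    k=B(kb)&(S<60)&(Z>75);r,P=rect(W,k,n+' key handle')
    k=B(kb)&(S<60)&(Z>94);rect(W,k,n+' key top')
    k=B(pb)&(S<60)&(Z>70);rect(W,k,n+' plug')
    k=B(rb)&(S>60)&(Z>38)&(Z<52)&(h[...,0]<25);rect(W,k,n+' rest top')
    k=B(db)&(S<60)&(Z>47)&(Z<66)
    k=B(db)&(S<70)&(Z>36)&(Z<70);rect(W,k,n+' dock')
    w=B(db)&(S<40)&(V>200)&(Z>40)&(Z<52);rect(W,w,n+' plate white')
    w=B(db)&(S<60)&(Z>70)&(Z<95);rect(W,w,n+' >70')
E
```

```text
scene key handle 270 c [ 501.5 -254.9] size [61.9 15.9] ang 6.68 z [79.7 97.  98.9]
scene key top 189 c [ 501.2 -254.9] size [61.4 15.8] ang 7.03 z [95.6 97.6 99.1]
scene plug 298 c [ 515. -339.] size [25.8 32.9] ang 8.82 z [ 79.   94.3 102.3]
scene rest top 2401 c [ 505.1 -298.1] size [ 93.5 170.1] ang 6.33 z [41.4 46.9 48.7]
scene dock 7290 c [579.5 159.2] size [340.3 114.5] ang 74.18 z [40.2 47.7 59.6]
scene plate white 1428 c [565.2 100.9] size [199.4  91.8] ang 74.09 z [46.3 48.  49.8]
scene >70 118 c [520.8  32.8] size [ 44.4 120.7] ang 35.32 z [73.5 91.1 94.1]
side key handle 227 c [ 502.6 -251.7] size [61.2 21.6] ang 11.17 z [76.2 89.2 95.9]
side key top 48 c [ 501.4 -251.6] size [55.1 17.2] ang 9.87 z [94.1 95.2 97.2]
side plug 161 c [ 504.6 -299.9] size [33.9 96. ] ang 10.56 z [75.8 90.5 98.5]
side rest top 812 c [ 507.5 -296.8] size [ 91.2 179.6] ang 6.24 z [39.5 43.3 46.2]
side dock 6474 c [685.9 131. ] size [341.9 333. ] ang 74.15 z [37.6 44.6 58.7]
side plate white 1851 c [687.1 130.6] size [340.2 330.9] ang 74.43 z [43.  46.1 50.6]
side >70 367 c [533.5  50.3] size [ 70.9 117.4] ang 14.88 z [72.7 86.4 93.8]
```

```bash
python3 - <<'E'
from m import *
th=np.radians(74.15);ex=np.array([np.cos(th),np.sin(th)]);ey=np.array([-ex[1],ex[0]])
C=np.array([579.5,159.2])
for n in('scene','side'):
    p,d,c=load(n);g=cv2.cvtColor(p,cv2.COLOR_RGB2GRAY)
    # rectified top-down: 1 px = .5mm in dock frame
    for z,nm in((46,'plate'),(40,'dockplate')):
        X,Y=np.meshgrid(np.arange(-175,175,.5),np.arange(-60,60,.5))
        P=np.stack([C[0]+X*ex[0]+Y*ey[0],C[1]+X*ex[1]+Y*ey[1],0*X+z],-1)@c['R'].T+c['t']
        mx=(c['fx']*P[...,0]/P[...,2]+c['cx']).astype(np.float32);my=(c['fy']*P[...,1]/P[...,2]+c['cy']).astype(np.float32)
        im=cv2.remap(p,mx,my,cv2.INTER_CUBIC);cv2.imwrite(f'pics/r_{n}_{nm}.png',im[...,::-1])
        gi=cv2.cvtColor(im,cv2.COLOR_RGB2GRAY).astype(int)
        row=gi[110:130].mean(0)
        print(n,nm,[(round(-175+i*.5),int(row[i])) for i in range(280,660,4)])
E
python3 -c "
import cv2,numpy as np
cv2.imwrite('pics/r.png',np.vstack([cv2.imread('pics/r_'+a+'.png')[:,:] for a in('scene_plate','side_plate')]))"
```

```text
scene plate [(-35, 181), (-33, 203), (-31, 208), (-29, 208), (-27, 207), (-25, 207), (-23, 207), (-21, 207), (-19, 207), (-17, 207), (-15, 207), (-13, 208), (-11, 208), (-9, 208), (-7, 195), (-5, 153), (-3, 104), (-1, 86), (1, 90), (3, 91), (5, 91), (7, 90), (9, 90), (11, 111), (13, 160), (15, 200), (17, 209), (19, 207), (21, 207), (23, 207), (25, 207), (27, 207), (29, 207), (31, 207), (33, 207), (35, 206), (37, 208), (39, 204), (41, 173), (43, 122), (45, 92), (47, 90), (49, 92), (51, 93), (53, 91), (55, 91), (57, 93), (59, 92), (61, 92), (63, 93), (65, 93), (67, 93), (69, 92), (71, 92), (73, 92), (75, 92), (77, 92), (79, 92), (81, 93), (83, 93), (85, 93), (87, 93), (89, 94), (91, 92), (93, 81), (95, 60), (97, 43), (99, 38), (101, 38), (103, 36), (105, 38), (107, 41), (109, 52), (111, 71), (113, 87), (115, 93), (117, 93), (119, 91), (121, 92), (123, 91), (125, 93), (127, 92), (129, 90), (131, 90), (133, 91), (135, 91), (137, 90), (139, 96), (141, 111), (143, 122), (145, 125), (147, 130), (149, 153), (151, 173), (153, 180)]
scene dockplate [(-35, 133), (-33, 166), (-31, 193), (-29, 20
[... 2439 characters left out ...]
7), (31, 237), (33, 237), (35, 238), (37, 244), (39, 241), (41, 170), (43, 105), (45, 66), (47, 103), (49, 118), (51, 114), (53, 114), (55, 112), (57, 113), (59, 114), (61, 114), (63, 113), (65, 112), (67, 113), (69, 113), (71, 113), (73, 113), (75, 113), (77, 111), (79, 113), (81, 113), (83, 113), (85, 112), (87, 112), (89, 112), (91, 112), (93, 113), (95, 116), (97, 105), (99, 78), (101, 63), (103, 52), (105, 48), (107, 52), (109, 51), (111, 51), (113, 49), (115, 45), (117, 92), (119, 118), (121, 112), (123, 111), (125, 110), (127, 111), (129, 110), (131, 111), (133, 108), (135, 94), (137, 169), (139, 218), (141, 216), (143, 216), (145, 213), (147, 211), (149, 217), (151, 196), (153, 123)]
```

View pics/r.png

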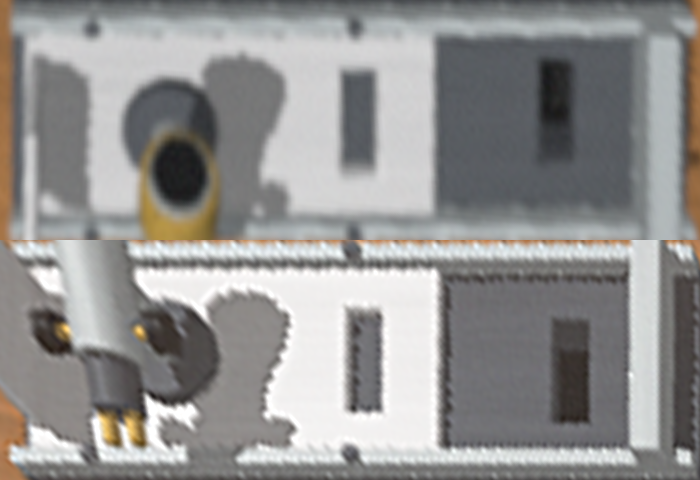

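Emit:
apply_moves(increments=[-1,2.75,-2.47,0,0,-1,2.75,-2.47,0,0,-1,2.75,-2.47,0,0,-1,2.75,-2.47,0,0,-1,2.75,-2.47,0,0,-1,2.75,-2.47,0,0,-1,2.75,-2.47,0,0,-1,2.75,-2.47,0,0,-1,2.75,-2.47,0,0,-1,2.75,-2.47,0,0,-1,2.75,-2.47,0,0,-1,2.75,-2.47,0,0])

```text
clock: 1.3
position: [411.9, -216.7, 404.6]
tcp_rot: [[0.957, 0.291, -0.0], [0.291, -0.957, 0.0], [-0.0, -0.0, -1.0]]
force: [-0.2, -0.0, 0.1]
width: 1.0
```

Emit:
apply_moves(increments=[-1,2.75,-2.47,0,0,-1,2.75,-2.47,0,0,-1,2.75,-2.47,0,0,-1,2.75,-2.47,0,0,-1,2.75,-2.47,0,0,-1,2.75,-2.47,0,0,-1,0,0,0,-0.14,-1,0,0,0,-0.14,-1,0,0,0,-0.14,-1,0,0,0,-0.14,-1,0,0,0,-0.14,-1,0,0,0,-0.14])

```text
clock: 2.5
position: [526.0, -28.3, 404.5]
tcp_rot: [[0.416, 0.909, -0.001], [0.909, -0.416, 0.0], [-0.0, -0.001, -1.0]]
force: [0.0, -0.1, 0.2]
width: 0.3
```

Emit:
apply_moves(increments=[-1,0,0,0,-0.14,-1,0,0,0,-0.018,-1,0,0,0,0])

```text
clock: 2.8
position: [526.0, -28.3, 404.6]
tcp_rot: [[0.277, 0.961, -0.0], [0.961, -0.277, 0.0], [-0.0, -0.0, -1.0]]
force: [-0.1, -0.5, -0.3]
width: 0.4
```

```bash
cat >> h.py <<'E'
def wrist(tag):
    from workcell import ctrl,imaging
    o=ctrl.get_obs();c=imaging.calibration('wrist');p,d=imaging.grab_frame('wrist')
    np.savez(f'pics/w{tag}.npz',p=p,d=d,**c);cv2.imwrite(f'pics/w{tag}.png',p[...,::-1])
    return o,p,d,c
E
python3 - <<'E'
from h import *
o,p,d,c=wrist('1')
print(o['position'],o['tcp_rot'],o['clock'],o['width'],o['joints'],o['force'])
R=o['tcp_rot'];print('x ang',np.degrees(np.arctan2(R[1,0],R[0,0])))
print(c, -c['R'].T@c['t'])
E
```

```text
[526.03174735 -28.2678453  404.5858299 ] [[ 2.76534315e-01  9.61003984e-01 -3.41114378e-04]
 [ 9.61004044e-01 -2.76534300e-01  9.02390515e-05]
 [-7.60973777e-06 -3.52766491e-04 -9.99999938e-01]] 2.8 0.44266974045324214 [-1.67076916e-01  3.56261544e-01  1.58628133e+00  3.46149045e-05
  1.19940115e+00  1.13096429e-01] [-0.06499397 -0.47183275 -0.27580346]
x ang 73.94652980725381
{'fx': 333.81419432481, 'fy': 333.81419432481, 'cx': 275.0409635497096, 'cy': 211.19936576064717, 'R': array([[ 9.60803242e-01, -2.77230532e-01, -6.01331440e-04],
       [-2.69350616e-01, -9.34002769e-01,  2.34710615e-01],
       [-6.56305939e-02, -2.25348751e-01, -9.72065104e-01]]), 't': array([-512.95420148,   89.76832975,  416.56385565])} [544.36654817  35.50944707 383.54915211]
```

View pics/w1.png

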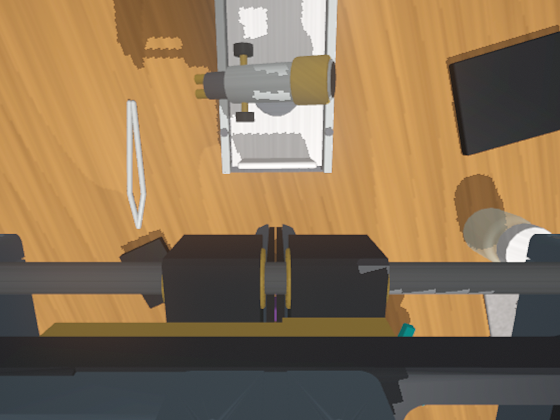

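The wrist view shows the dock running straight up the image, with the tab top at (277,164) and the fingers at column 275. They are aligned, so I'll lower behind the tab.

Emit:
apply_moves(increments=[-1,0,0,3.1,0,-1,0,0,3.1,0,-1,0,0,3.1,0,-1,0,0,3.1,0,-1,0,0,2.0,0,-1,0,0,0.9,0,-1,0,0,0,0])

```text
clock: 3.55
position: [526.0, -28.3, 251.0]
tcp_rot: [[0.275, 0.961, -0.002], [0.961, -0.275, 0.0], [-0.0, -0.002, -1.0]]
force: [-0.1, 0.5, 0.0]
width: 0.7
```

```bash
python3 - <<'E'
from h import *
from workcell import imaging
o,p,d,c=wrist('2');print(o['position'],o['force'])
p,d=imaging.grab_frame('side');cv2.imwrite('pics/s2.png',p[...,::-1])
E
```

```text
[525.9669407  -28.29512239 251.00586925] [-0.06396415  0.52198267  0.01904651]
```

View pics/w2.png

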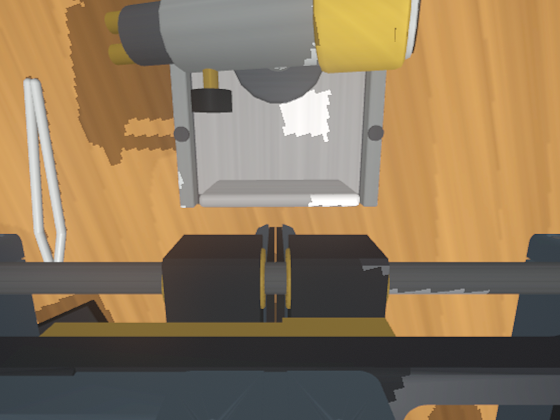

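View pics/s2.png

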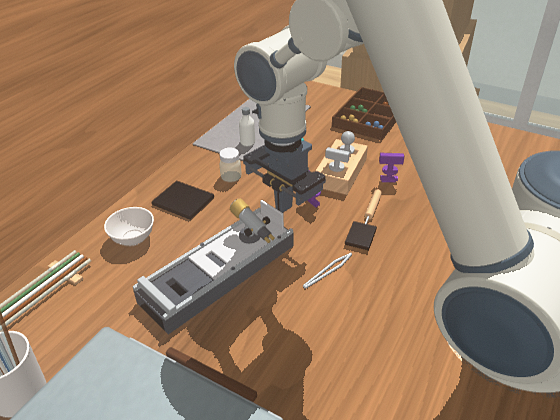

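The fingers stand behind the tab at (278,200), low enough and clear of the torch. Pushing.

Emit:
apply_moves(increments=[-1,0.9,0,0,0,-1,0.9,0,0,0,-1,0.9,0,0,0,-1,0.9,0,0,0,-1,0.9,0,0,0,-1,0.9,0,0,0,-1,0.9,0,0,0,-1,0.9,0,0,0,-1,0.9,0,0,0,-1,0.9,0,0,0,-1,0.9,0,0,0,-1,0.7,0,0,0])

```text
clock: 4.85
position: [555.2, 74.5, 251.7]
tcp_rot: [[0.273, 0.962, -0.0], [0.962, -0.273, 0.0], [0.0, -0.0, -1.0]]
force: [-1.0, -4.2, 3.0]
width: 0.3
```

Emit:
apply_moves(increments=[-1,0.3,0,0,0,-1,0.3,0,0,0,-1,0.2,0,0,0])

```text
clock: 5.15
position: [557.2, 81.5, 251.6]
tcp_rot: [[0.273, 0.962, -0.0], [0.962, -0.273, 0.0], [-0.0, -0.0, -1.0]]
force: [-2.2, -3.4, 2.7]
width: 0.6
```

Emit:
apply_moves(increments=[-1,0.15,0,0,0,-1,0.15,0,0,0])

```text
clock: 5.35
position: [557.9, 84.2, 251.7]
tcp_rot: [[0.274, 0.962, -0.001], [0.962, -0.274, -0.0], [-0.0, -0.0, -1.0]]
force: [-4.2, -10.8, 2.6]
width: 0.4
```

Emit:
apply_moves(increments=[-1,0.1,0,0,0,-1,0,0,0,0])

```text
clock: 5.55
position: [558.0, 84.5, 251.6]
tcp_rot: [[0.273, 0.962, -0.001], [0.962, -0.273, -0.002], [-0.002, -0.001, -1.0]]
force: [-3.7, -12.7, 4.4]
width: 0.4
```

Emit:
apply_moves(increments=[-1,0.1,0,0,0,-1,0,0,0,0,-1,0,0,0,0])

```text
clock: 5.85
position: [558.1, 84.7, 251.7]
tcp_rot: [[0.273, 0.962, -0.002], [0.962, -0.273, -0.003], [-0.003, -0.001, -1.0]]
force: [-6.6, -22.6, 6.1]
width: 0.3
```

```bash
python3 - <<'E'
from h import *
from workcell import imaging
for n in('scene','side'):
    p,d=imaging.grab_frame(n);np.savez(f'pics/{n}3.npz',p=p,d=d)
    a=p[165:275,265:465] if n=='scene' else p[185:335,125:305]
    cv2.imwrite(f'pics/{n}3.png',cv2.resize(a[...,::-1],None,fx=4,fy=4,interpolation=cv2.INTER_CUBIC))
E
```

```text
(no output)
```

View pics/scene3.png

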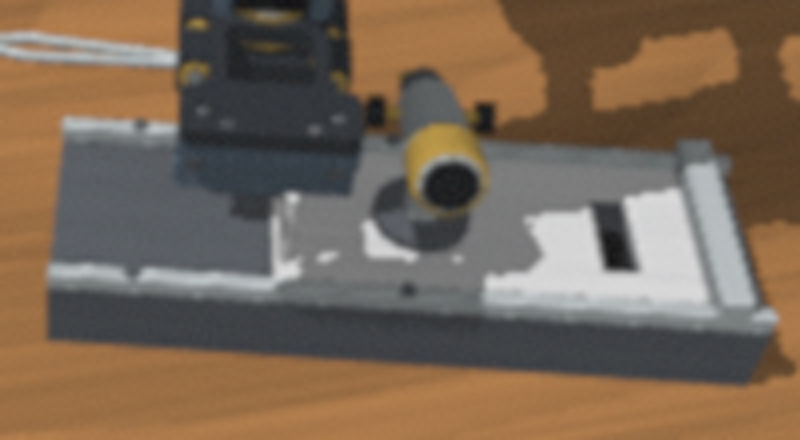

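View pics/side3.png

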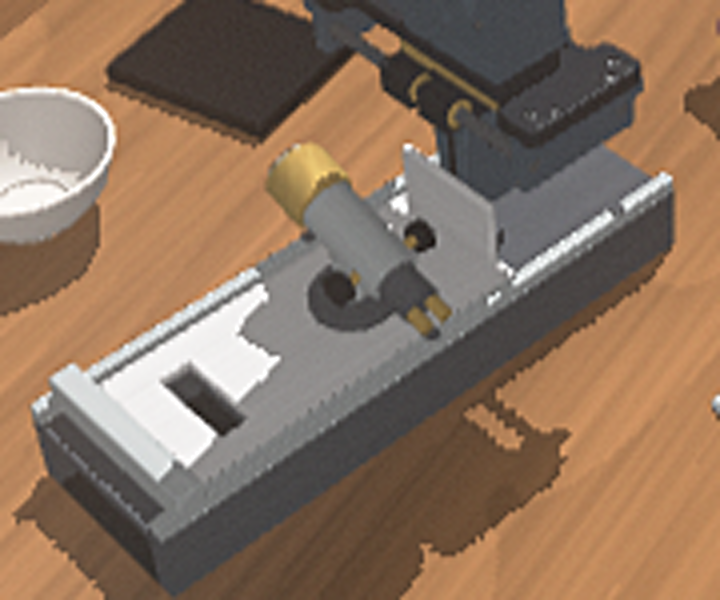

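The plate is home: it meets the end stop, the slots coincide as a dark gap at scene crop (613,237), and the force rose to 23 N with no further motion. Backing off and rising for a close look at the slot.

Emit:
apply_moves(increments=[-1,-0.5,0,0,0,-1,-1.5,0,0,0,-1,0,0,-3,0,-1,0,0,-3,0,-1,0,0,-3,0,-1,0,0,-3,0,-1,2,0,0,0,-1,3,0,0,0,-1,3,0,0,0,-1,0,0,0,0,-1,0,0,0,0])

```text
clock: 7.05
position: [574.9, 143.7, 371.5]
tcp_rot: [[0.273, 0.962, -0.0], [0.962, -0.273, 0.0], [-0.0, -0.0, -1.0]]
force: [-0.2, -0.3, 0.0]
width: 0.5
```

```bash
python3 - <<'E'
from h import *
o,p,d,c=wrist('4');print(o['position'],o['force'],o['clock'])
for z in (46,): print(proj(c,[608.6,261.7,z]))
cv2.imwrite('pics/w4c.png',p[...,::-1])
E
```

```text
[574.90501251 143.73572574 371.47451003] [-0.23125588 -0.31325932  0.03423705] 7.05
(np.float64(275.506091419201), np.float64(62.15186305665517))
```

View pics/w4.png

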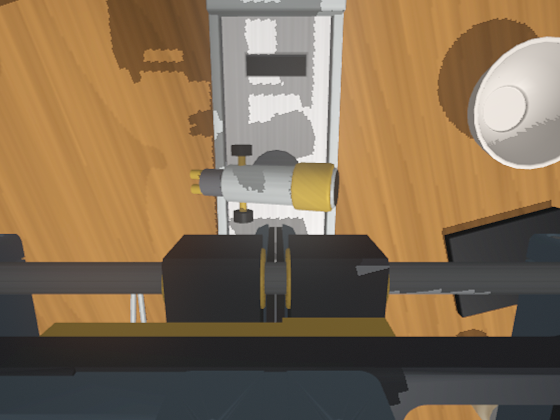

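```bash
python3 - <<'E'
from h import *
z=np.load('pics/w4.npz');p=z['p'];c={k:z[k] for k in('fx','fy','cx','cy','R','t')}
g=cv2.cvtColor(p,cv2.COLOR_RGB2GRAY)
m=((g<100)).astype(np.uint8);m[:48]=0;m[84:]=0;m[:,:236]=0;m[:,318:]=0
n,l,s,ce=cv2.connectedComponentsWithStats(m);i=1+np.argmax(s[1:,4]);print(s[i],ce[i])
ys,xs=np.where(l==i)
P=np.array([ray(c,u,v,46) for u,v in zip(xs,ys)])
r=cv2.minAreaRect(P[:,:2].astype(np.float32));print(r,'mean',P.mean(0))
# end stop edge
print(g[40:90:1,276])
th=np.radians(74.15);ex=np.array([np.cos(th),np.sin(th)]);ey=np.array([-ex[1],ex[0]])
q=np.array(r[0])-[579.5,159.2];print(q@ex,q@ey)
# rail edges angle
a=c
q,d,_=load('scene','3')[0],load('scene','3')[1],0
for n in('scene','side'):
    p,d,cc=load(n,'3');g=cv2.cvtColor(p,cv2.COLOR_RGB2GRAY)
    u,v=proj(cc,[608.6,261.7,46]);u,v=int(u),int(v)
    R=14 if n=='scene' else 18
    m=np.zeros_like(g);m[v-R:v+R,u-R:u+R]=(g[v-R:v+R,u-R:u+R]<(80 if n=='scene' else 110))
    k,l,s,ce=cv2.connectedComponentsWithStats(m);i=1+np.argmax(s[1:,4]);print(n,s[i],ce[i])
    ys,xs=np.where(l==i);P=np.array([ray(cc,a,b,46) for a,b in zip(xs,ys)])
    r=cv2.minAreaRect(P[:,:2].astype(np.float32));print(r,P.mean(0))
E
```

```text
[ 246   55   60   21 1252] [275.6884984   64.95846645]
((608.0327758789062, 259.4749450683594), (15.788877487182617, 50.26022720336914), 74.13528442382812) mean [608.14039311 259.51211745  46.        ]
[175 206 205 213 216 156 158 158 176 207 197 155 141 131 110  79  77  71
  72  72  73  72  72  72  72  73  73  73  72  72  73  74  73  74  71  90
 164 218 230 228 228 228 229 217 158 163 165 165 165 165]
104.25536053846045 -0.060883610346849644
scene [414 216   9  16  99] [417.80808081 223.63636364]
((608.9969482421875, 259.529052734375), (11.963677406311035, 41.185577392578125), 73.7098388671875) [609.61489684 259.38770064  46.        ]
side [166 277  20  17 139] [176.10791367 285.31654676]
((606.6565551757812, 264.4121398925781), (15.086786270141602, 47.30646514892578), 73.82582092285156) [606.23999794 264.45877894  46.        ]
```

The slot in wrist image has its centre at (275.7,65) and measures about 17 x 51 mm, which gives (608, 259.5). The scene camera agrees. Now to the key.

Emit:
apply_moves(increments=[0.1,-3.6,-0.3,0,0,0.1,-3.6,-0.3,0,0,0.1,-3.6,-0.3,0,0,0.1,-3.6,-0.3,0,0,0.1,-3.6,-0.3,0,0,0.1,-3.6,-0.3,0,0,0.1,-3.6,-0.3,0,0,0.1,-3.6,-0.3,0,0,0.1,-3.6,-0.3,0,0,0.1,-3.6,-0.3,0,0,0.1,-3.6,-0.3,0,0,0.1,-3.6,-0.3,0,0])

```text
clock: 8.3
position: [420.6, -263.7, 371.8]
tcp_rot: [[0.275, 0.962, 0.0], [0.962, -0.275, -0.0], [-0.0, 0.0, -1.0]]
force: [0.2, 0.3, -0.2]
width: 50.3
```

Emit:
apply_moves(increments=[0.1,0,0,0,0.147,0.1,0,0,0,0.147,0.1,0,0,0,0.147,0.1,0,0,0,0.147,0.1,0,0,0,0.147,0.1,0,0,0,0.147,0.1,0,0,0,0.147,0.1,0,0,0,0.147,0.1,0,0,0,0,0.1,0,0,0,0])

```text
clock: 9.3
position: [421.7, -262.2, 371.8]
tcp_rot: [[0.993, 0.121, -0.0], [0.121, -0.993, 0.0], [-0.0, -0.0, -1.0]]
force: [-1.0, -0.4, -0.0]
width: 50.3
```

```bash
python3 - <<'E'
from m import *
o,p,d,c=wrist('5');print(o['position'],o['force'],o['clock'],o['width'])
R=o['tcp_rot'];print('x ang',np.degrees(np.arctan2(R[1,0],R[0,0])))
print(proj(c,[501.5,-254.7,97]))
W=cloud(d,c);h=cv2.cvtColor(p,cv2.COLOR_RGB2HSV);u,v=map(int,proj(c,[501.5,-254.7,97]))
m=np.zeros(d.shape,bool);m[max(0,v-45):v+45,u-40:u+40]=True
m&=(h[...,1]<60)&(W[...,2]>90);rect(W,m,'keytop')
E
```

```text
[ 421.67419045 -262.15214059  371.75805003] [-1.01492227 -0.41200085 -0.00161095] 9.3 50.26340810113285
x ang 6.969802418371213
(np.float64(279.0887462919476), np.float64(110.44199709328157))
keytop 1744 c [ 501.1 -255.8] size [59.1 15.6] ang 6.74 z [93.2 94.8 96. ]
```

View pics/w5.png

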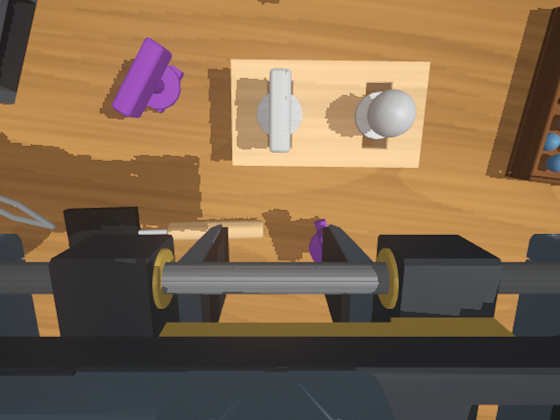

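In the wrist view the grey bar handle is at (280,110) and the plug knob at (388,112). The bar measures 59 x 16 mm with its top at z 95, so it is the right T-key. Moving over it and grasping.

Emit:
apply_moves(increments=[0.1,3,0.1,0,0.004,0.1,3,0.1,0,0,0.1,1.96,0.1,0,0,0.1,0,0,2.5,0,0.1,0,0,2.5,0,0.1,0,0,2.5,0,0.1,0,0,2,0,0.1,0,0,1.0,0,0.1,0,0,0.7,0,0.1,0,0,0,0])

```text
clock: 10.35
position: [501.6, -255.7, 259.4]
tcp_rot: [[0.993, 0.114, -0.0], [0.114, -0.993, 0.0], [-0.0, -0.0, -1.0]]
force: [0.7, -0.5, -0.2]
width: 50.2
```

```bash
python3 - <<'E'
from h import *
from workcell import imaging
o,p,d,c=wrist('6');print(o['position'],o['force'],o['clock'],o['width'])
p,d=imaging.grab_frame('scene');cv2.imwrite('pics/sc6.png',cv2.resize(p[120:280,60:280,::-1],None,fx=3.5,fy=3.5))
E
```

```text
[ 501.63586261 -255.67112196  259.43970152] [ 0.73036803 -0.53540784 -0.16519525] 10.35 50.191020051597185
```

View pics/w6.png

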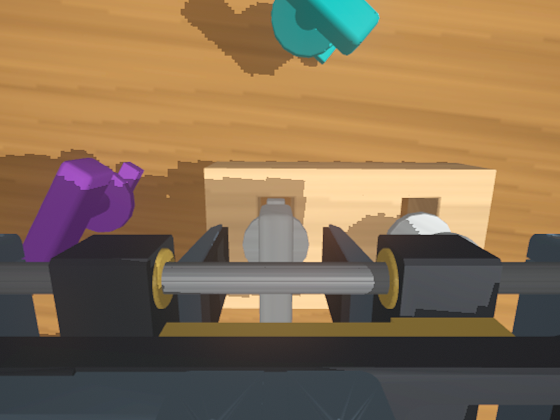

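View pics/sc6.png

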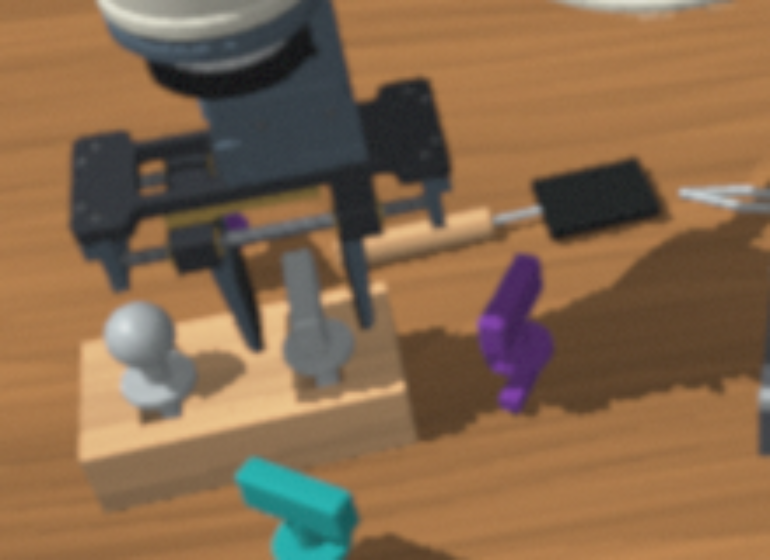

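Emit:
apply_moves(increments=[-1,0,0,0,0,-1,0,0,0,0,-1,0,0,0,0,-1,0,0,0,0,-1,0,0,0,0,-1,0,0,0,0])

```text
clock: 11.05
position: [501.7, -255.6, 259.8]
tcp_rot: [[0.994, 0.114, 0.0], [0.114, -0.994, -0.0], [0.0, 0.0, -1.0]]
force: [-0.5, -0.3, 2.5]
width: 15.8
```

Emit:
apply_moves(increments=[-1,0,0,-0.5,0,-1,0,0,-1.5,0,-1,0,0,-2,0,-1,0,0,-2.5,0,-1,0,0,-2.5,0,-1,0,0,-2.5,0,-1,0,0,-2.5,0,-1,0,0,-2,0,-1,0,0,0,0,-1,0,0,0,0])

```text
clock: 12.05
position: [501.5, -255.5, 419.4]
tcp_rot: [[0.994, 0.114, -0.0], [0.114, -0.994, 0.0], [-0.0, -0.0, -1.0]]
force: [0.9, 0.8, -2.7]
width: 15.9
```

```bash
python3 - <<'E'
from h import *
from workcell import imaging
o,p,d,c=wrist('7');print(o['position'],o['force'],o['clock'],o['width'])
p,d=imaging.grab_frame('scene');cv2.imwrite('pics/sc7.png',cv2.resize(p[40:280,40:300,::-1],None,fx=2.4,fy=2.4))
E
```

```text
[ 501.48897761 -255.47719041  419.38619389] [ 0.89862214  0.77182229 -2.69460109] 12.05 15.90112790509908
```

View pics/w7.png

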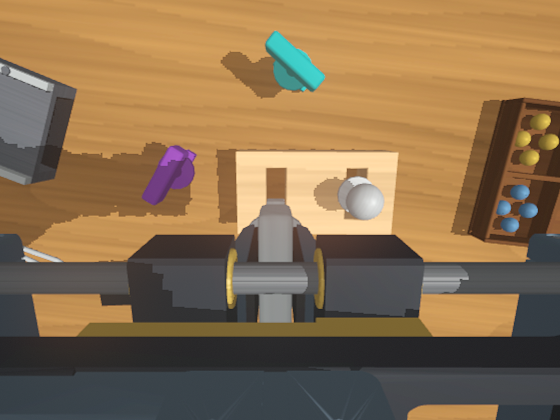

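View pics/sc7.png

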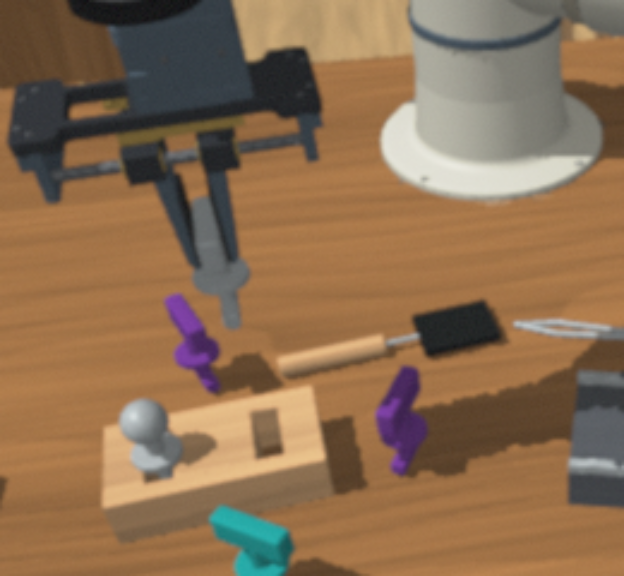

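The key is held upright (width 15.9 mm) and the plug has not moved. Carrying it to a hover beside the slot, with the handle along the slot.

Emit:
apply_moves(increments=[-1,0.607,-3.536,0,0,-1,0.607,-3.536,0,0,-1,0.607,-3.536,0,0,-1,0.607,-3.536,0,0,-1,0.607,-3.536,0,0,-1,0.607,-3.536,0,0,-1,0.607,-3.536,0,0,-1,0.607,-3.536,0,0,-1,0.607,-3.536,0,0,-1,0.607,-3.536,0,0,-1,0.607,-3.536,0,0,-1,0.607,-3.536,0,0])

```text
clock: 13.35
position: [525.6, 175.7, 418.5]
tcp_rot: [[0.994, 0.114, -0.002], [0.114, -0.994, -0.0], [-0.002, 0.0, -1.0]]
force: [-0.2, -0.4, -2.6]
width: 15.6
```

Emit:
apply_moves(increments=[-1,0.607,-3.536,0,0,-1,0.607,-3.536,0,0,-1,0.607,-3.536,0,0,-1,0,0,0,0.13,-1,0,0,0,0.13,-1,0,0,0,0.131,-1,0,0,0,0,-1,0,0,0,0])

```text
clock: 14.15
position: [531.8, 281.6, 418.8]
tcp_rot: [[0.963, -0.27, -0.001], [-0.27, -0.963, -0.001], [-0.001, 0.001, -1.0]]
force: [-0.1, -0.9, -2.1]
width: 15.7
```

```bash
cat > slot.py <<'E'
from h import *
import sys
tag=sys.argv[1];thr=int(sys.argv[2])
o,p,d,c=wrist(tag);print(o['position'],o['force'],o['clock'],o['width'])
R=o['tcp_rot'];T=o['position'];print('x ang',np.degrees(np.arctan2(R[1,0],R[0,0])),R[:,2])
g=cv2.cvtColor(p,cv2.COLOR_RGB2GRAY);print('exp',proj(c,[608,259.5,46]))
W=cloud(d,c)
u,v=map(int,proj(c,[608,259.5,46]))
m=np.zeros_like(g);m[max(0,v-50):v+50,u-30:u+30]=g[max(0,v-50):v+50,u-30:u+30]<thr
k,l,s,ce=cv2.connectedComponentsWithStats(m);i=l[v,u];print(s[i],ce[i])
ys,xs=np.where(l==i);P=np.array([ray(c,a,b,46) for a,b in zip(xs,ys)])
r=cv2.minAreaRect(P[:,:2].astype(np.float32));print(r)
q=np.array([*r[0],46])-T;print('slot in tool',R.T@q)
# key handle far end in hand
Q=(W-T)@R
mm=(abs(Q[...,1])<14)&(Q[...,0]>0)&(Q[...,0]<45)&(Q[...,2]>150)&(Q[...,2]<185)
print('handle n',mm.sum(), 'x pct',np.percentile(Q[mm][:,0],[50,90,98,100]) if mm.any() else '', 'z min',np.percentile(Q[mm][:,2],[2,20,50]),'y',np.percentile(Q[mm][:,1],[2,50,98]))
E
python3 slot.py 8 110
```

```text
[531.83113532 281.64340638 418.84232971] [-0.08101412 -0.94118351 -2.09472208] 14.15 15.654514628728831
x ang -15.650747456874084 [-1.35291250e-03 -5.42488831e-04 -9.99998938e-01]
exp (np.float64(276.1811213004155), np.float64(116.20153158607197))
[268  90  16  52 826] [275.47094431 115.68523002]
((608.4274291992188, 260.0890808105469), (15.475603103637695, 49.75605773925781), 74.30416107177734)
slot in tool [ 8.00022837e+01 -2.39180517e-01  3.72749999e+02]
handle n 2603 x pct [17.39843759 28.61850695 29.26060442 29.51469895] z min [151.72805047 164.09341371 165.15741695] y [-13.02100059  -0.21156775  13.00875765]
```

View pics/w8.png

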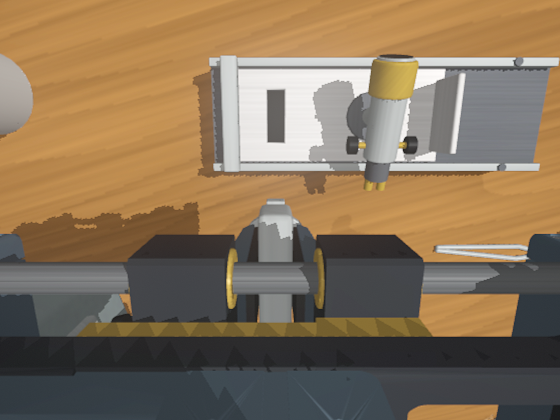

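In the wrist view the slot is centred at (275.5,115.7), 80.0 mm ahead of the tool and 0.2 mm off sideways. The angle matches to 0.1°. Moving over the slot and down until the nose is just above the plate.

Emit:
apply_moves(increments=[-1,2,0,0,0,-1,3,0,0,0,-1,2,0,0,0,-1,1.04,-0.02,0,0,-1,0,0,0,0,-1,0,0,2.5,0,-1,0,0,3,0,-1,0,0,3,0,-1,0,0,2,0,-1,0,0,1.2,0,-1,0,0,0,0,-1,0,0,0,0])

```text
clock: 15.4
position: [609.3, 260.2, 303.6]
tcp_rot: [[0.962, -0.273, 0.001], [-0.273, -0.962, 0.0], [0.001, -0.001, -1.0]]
force: [-0.2, 0.7, -1.5]
width: 16.0
```

```bash
python3 - <<'E'
from h import *
from workcell import imaging,ctrl
o=ctrl.get_obs();print(o['position'],o['force'],o['clock'],o['width'],o['tcp_rot'])
p,d=imaging.grab_frame('side');cv2.imwrite('pics/s9.png',cv2.resize(p[180:330,110:310,::-1],None,fx=4,fy=4,interpolation=cv2.INTER_CUBIC))
p,d=imaging.grab_frame('scene');cv2.imwrite('pics/sc9.png',cv2.resize(p[130:280,290:490,::-1],None,fx=4,fy=4,interpolation=cv2.INTER_CUBIC))
E
```

```text
[609.28777664 260.15490225 303.62334066] [-0.16920613  0.73729572 -1.50855272] 15.4 16.024630082188313 [[ 9.61977236e-01 -2.73128413e-01  8.16790244e-04]
 [-2.73128738e-01 -9.61977439e-01  3.14675954e-04]
 [ 6.99786844e-04 -5.25799993e-04 -9.99999617e-01]]
```

View pics/s9.png

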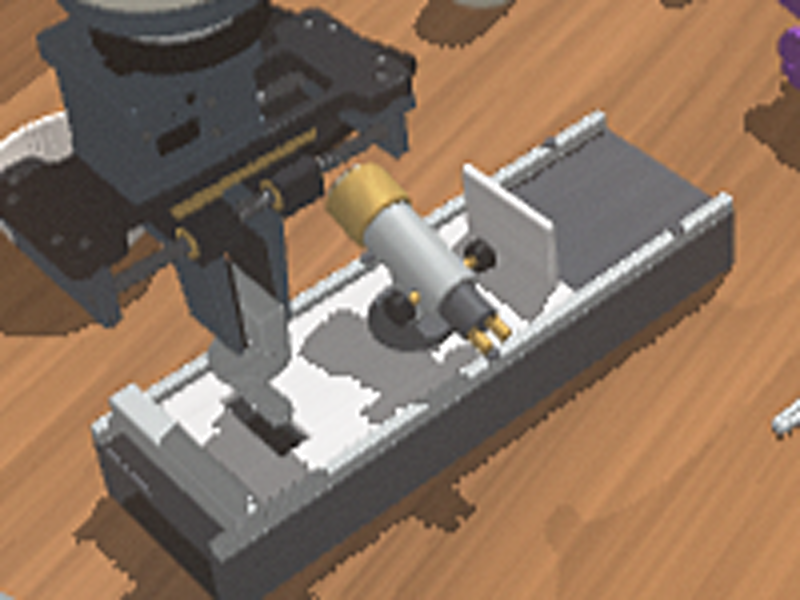

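View pics/sc9.png

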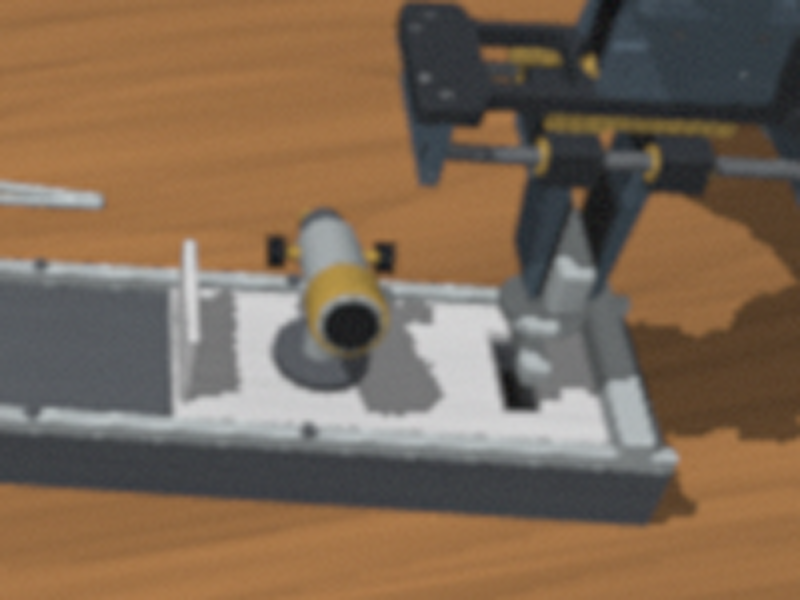

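```bash
python3 - <<'E'
from h import *
A=np.array([609.28-.4*.96,260.15+.1]);ux=np.array([.962,-.273]);uy=np.array([-.273,-.962])
for n,o,s in(('scene',(290,130),4),('side',(110,180),4)):
    c=load(n)[2]
    print(n,'nosebottom z',303.6-259.8+45-34)
    for a in(-18,18):
        for b in(-3.5,3.5):
            q=A+a*ux+b*uy;u,v=proj(c,[*q,303.6-259.8+11]);print('nose',a,b,round((u-o[0])*s),round((v-o[1])*s))
    for a in(-26,26):
        for b in(-9,9):
            q=np.array([608.4,260.1])+a*ux+b*uy;u,v=proj(c,[*q,46]);print('slot',a,b,round((u-o[0])*s),round((v-o[1])*s))
E
```

```text
scene nosebottom z 54.80000000000001
nose -18 -3.5 518 335
nose -18 3.5 503 334
nose 18 -3.5 530 388
nose 18 3.5 515 388
slot -26 -9 521 336
slot -26 9 485 333
slot 26 -9 539 413
slot 26 9 501 411
side nosebottom z 54.80000000000001
nose -18 -3.5 279 425
nose -18 3.5 291 417
nose 18 -3.5 236 386
nose 18 3.5 247 379
slot -26 -9 283 452
slot -26 9 313 432
slot 26 -9 221 396
slot 26 9 251 377
```

```bash
python3 - <<'E'
from h import *
p=cv2.imread('pics/sc9.png')[260:440,440:660];cv2.imwrite('pics/z1.png',cv2.resize(p,None,fx=3,fy=3))
p=cv2.imread('pics/s9.png')[320:480,180:340];cv2.imwrite('pics/z2.png',cv2.resize(p,None,fx=3.5,fy=3.5))
E
```

```text
(no output)
```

View pics/z1.png

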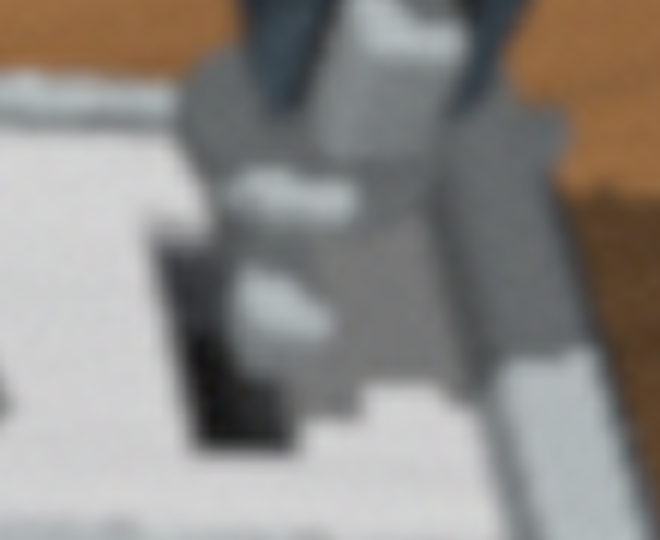

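View pics/z2.png

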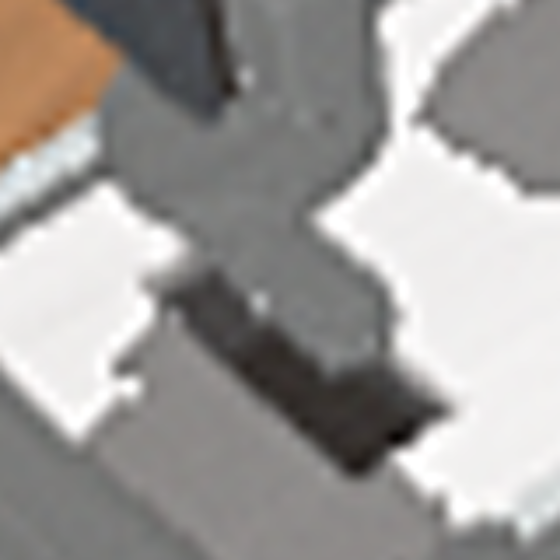

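The expected nose corners fall inside the slot outline in both views. The finger-contact reading at home and the earlier picture put the slot about 1 mm further back than the tool is now. I'll shift 0.8 mm that way and insert slowly, watching the force.

Emit:
apply_moves(increments=[-1,0,0.08,0,0,-1,0,0,0.7,0,-1,0,0,0.3,0,-1,0,0,0.2,0,-1,0,0,0,0])

```text
clock: 16.0
position: [609.0, 259.1, 290.2]
tcp_rot: [[0.962, -0.274, -0.001], [-0.274, -0.962, -0.0], [-0.001, 0.0, -1.0]]
force: [0.3, -0.8, -2.1]
width: 15.8
```

Emit:
apply_moves(increments=[-1,0,0,0.3,0,-1,0,0,0.2,0,-1,0,0,0,0])

```text
clock: 16.3
position: [609.0, 259.1, 285.3]
tcp_rot: [[0.962, -0.274, -0.001], [-0.274, -0.962, -0.0], [-0.0, 0.0, -1.0]]
force: [-0.1, 0.3, -1.8]
width: 15.7
```

The head is inside the plate slot with no contact force. Continuing.

Emit:
apply_moves(increments=[-1,0,0,0.4,0,-1,0,0,0.4,0,-1,0,0,0.4,0,-1,0,0,0.3,0,-1,0,0,0,0])

```text
clock: 16.8
position: [609.0, 259.1, 270.1]
tcp_rot: [[0.962, -0.274, -0.001], [-0.274, -0.962, -0.0], [-0.001, 0.0, -1.0]]
force: [-0.6, -0.2, -2.0]
width: 16.0
```

Emit:
apply_moves(increments=[-1,0,0,0.3,0,-1,0,0,0.3,0,-1,0,0,0.2,0,-1,0,0,0,0])

```text
clock: 17.2
position: [609.0, 259.1, 262.4]
tcp_rot: [[0.962, -0.274, -0.0], [-0.274, -0.962, -0.0], [-0.0, 0.0, -1.0]]
force: [-0.5, -0.0, -1.3]
width: 15.9
```

Emit:
apply_moves(increments=[-1,0,0,0.1,0,-1,0,0,0,0,-1,0,0,0,0])

```text
clock: 17.5
position: [609.1, 259.1, 261.8]
tcp_rot: [[0.962, -0.274, 0.0], [-0.274, -0.962, 0.0], [0.0, -0.0, -1.0]]
force: [0.6, -1.1, -1.2]
width: 16.1
```

Emit:
apply_moves(increments=[-1,0,0,0.1,0,-1,0,0,0,0,-1,0,0,0,0])

```text
clock: 17.8
position: [609.2, 259.1, 260.9]
tcp_rot: [[0.962, -0.274, 0.0], [-0.274, -0.962, 0.0], [0.0, -0.0, -1.0]]
force: [-1.0, 0.3, -0.4]
width: 15.8
```

Emit:
apply_moves(increments=[-1,0,0,0.05,0,-1,0,0,0,0,-1,0,0,0,0])

```text
clock: 18.1
position: [609.2, 259.1, 260.8]
tcp_rot: [[0.962, -0.274, 0.001], [-0.274, -0.962, 0.0], [0.001, -0.0, -1.0]]
force: [-1.7, -1.4, 7.6]
width: 16.0
```

The flange is seated: 260.8 was the predicted height and the force rose by 9 N. Easing off slightly, then the quarter turn.

Emit:
apply_moves(increments=[-1,0,0,-0.05,0,-1,0,0,0,-0.1,-1,0,0,0,-0.14,-1,0,0,0,-0.14,-1,0,0,0,-0.14])

```text
clock: 18.6
position: [609.2, 259.2, 260.8]
tcp_rot: [[0.969, 0.246, 0.001], [0.246, -0.969, 0.0], [0.001, -0.0, -1.0]]
force: [0.1, 0.1, -0.4]
width: 16.1
```

Emit:
apply_moves(increments=[-1,0,0,0,-0.14,-1,0,0,0,-0.14,-1,0,0,0,-0.14,-1,0,0,0,-0.14,-1,0,0,0,-0.14,-1,0,0,0,-0.14,-1,0,0,0,-0.14,-1,0,0,0,-0.073,-1,0,0,0,0,-1,0,0,0,0])

```text
clock: 19.6
position: [609.2, 259.2, 260.8]
tcp_rot: [[0.274, 0.962, 0.0], [0.962, -0.274, 0.0], [0.0, 0.0, -1.0]]
force: [-0.2, -0.6, 2.7]
width: 15.8
```

```bash
python3 - <<'E'
from h import *
from workcell import imaging,ctrl
o=ctrl.get_obs();R=o['tcp_rot'];print(o['position'],o['force'],o['torque'],o['clock'],o['width'],np.degrees(np.arctan2(R[1,0],R[0,0])))
p,d=imaging.grab_frame('side');cv2.imwrite('pics/s10.png',cv2.resize(p[180:330,110:310,::-1],None,fx=4,fy=4,interpolation=cv2.INTER_CUBIC))
E
```

```text
[609.16538618 259.15994157 260.81255369] [-0.1576994  -0.55810868  2.71008887] [-0.00069835 -0.03167059  0.01980015] 19.6 15.803187005878728 74.09852663937698
```

View pics/s10.png

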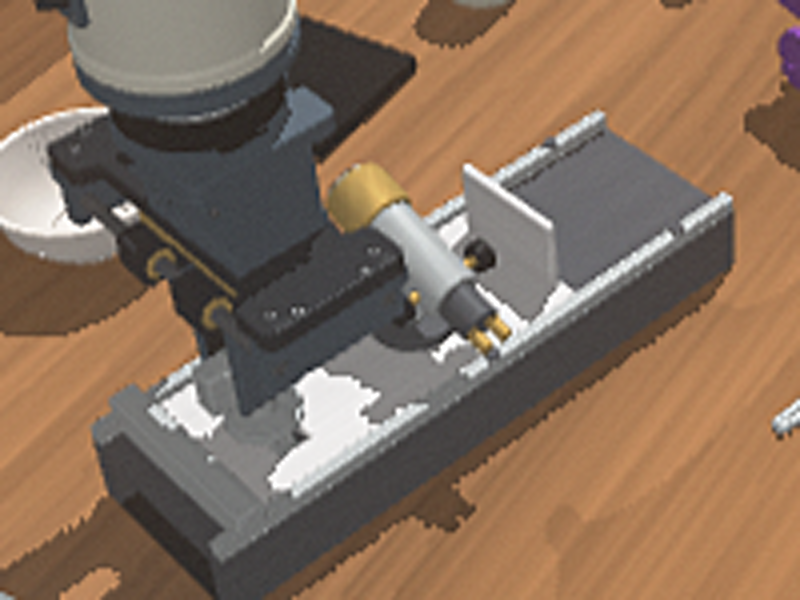

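Turned to 74.1°, along the dock, at the same height with little force. Releasing and rising.

Emit:
apply_moves(increments=[-0.3,0,0,0,0,0,0,0,0,0,0,0,0,0,0,0,0,0,0,0,0,0,0,0,0,0,0,0,0,0])

```text
clock: 20.25
position: [609.1, 259.1, 260.7]
tcp_rot: [[0.272, 0.962, -0.0], [0.962, -0.272, -0.0], [-0.0, -0.0, -1.0]]
force: [-0.8, -0.1, -0.8]
width: 45.9
```

Emit:
apply_moves(increments=[0,0,0,-0.5,0,0,0,0,-1,0,0,0,0,-2,0,0,0,0,-3,0,0,0,0,-3,0,0,0,0,-3,0,0,-3,0,0,0,0,-3,0,0,0,0,-2,0,0,0,0,0,0,0,0,0,0,0,0,0])

```text
clock: 21.35
position: [587.5, 182.0, 386.2]
tcp_rot: [[0.272, 0.962, 0.0], [0.962, -0.272, 0.0], [0.0, 0.0, -1.0]]
force: [0.4, -0.5, 0.6]
width: 45.7
```

```bash
python3 - <<'E'
from m import *
from workcell import imaging
o,p,d,c=wrist('11');print(o['position'],o['force'],o['clock'],o['width'])
W=cloud(d,c);h=cv2.cvtColor(p,cv2.COLOR_RGB2HSV)
D=np.hypot(W[...,0]-608.5,W[...,1]-259.8)
m=(D<38)&(W[...,2]>88)&(W[...,2]<110);rect(W,m,'keytop')
for n in('scene','side'):
    p,d=imaging.grab_frame(n);np.savez(f'pics/{n}11.npz',p=p,d=d);cv2.imwrite(f'pics/{n}11.png',p[...,::-1])
E
```

```text
[587.54384158 182.01449566 386.15009169] [ 0.36409884 -0.49077801  0.63610839] 21.35 45.748798605301495
keytop 1629 c [609.4 259.3] size [59.5 15.8] ang 74.43 z [93.6 95.8 97.1]
```

View pics/w11.png

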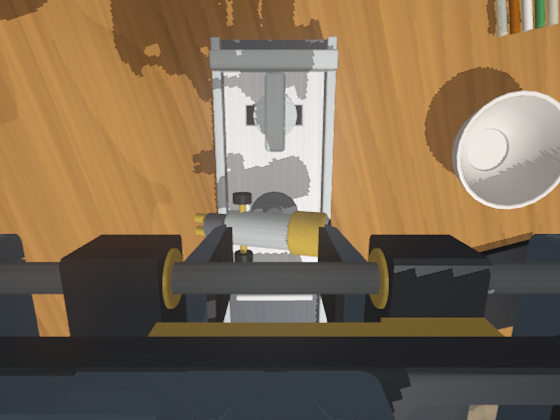

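View pics/scene11.png

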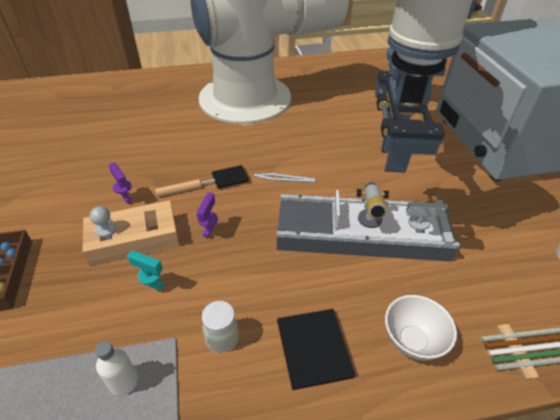

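View pics/side11.png

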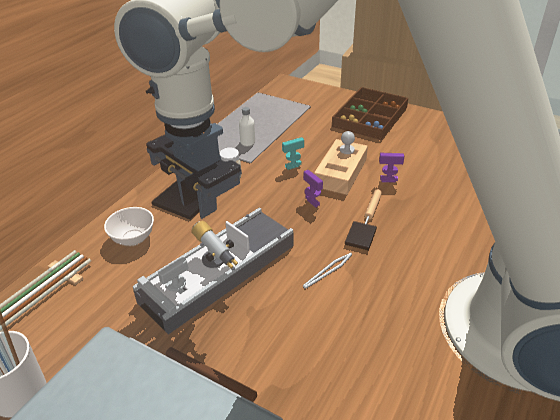

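The key stands upright in the slot. In the wrist view its handle at (276,110) lies along the dock and covers the slot, centred at (609.4, 259.3) with its top at z 96 (97 expected). The plug, jar, tweezers and paddle appear at the same pixels as at the start, and the gripper is clear of everything.

```bash
python3 -c "
from workcell import finish_job
print(finish_job())"
```

```text
the job is handed in; nothing more can be done
None
```

I pushed the foot plate home, put the steel T-key down through the lined-up slots, gave it a quarter turn, let go and handed the job in at about 21.5 s of the 67 s. `finish_job` gives no verdict, so the result rests on my own checks.

- **Foot plate:** the push force rose to about 23 N with no further motion, and the pictures show the plate against the end stop with the slots lined up.
- **Insertion:** the key went in with almost no contact force until the flange touched at the predicted height. The force then rose by about 9 N.
- **Key at the end:** the last wrist picture puts the handle centre at (609.4, 259.3), within about 1.5 mm of the slot centre. Its angle is 74.4° against 74.2° for the dock, and its top is at z ≈ 96 mm (97 expected).
- **Other things:** by eye, the plug, jar, tweezers and paddle are at the same places in the pictures as at the start. I did not measure them again. The gripper was clear of everything.
- **Disagreement:** the side camera put the slot about 3–4 mm further along the dock than the wrist and scene cameras. I went by the wrist view, shifted 0.8 mm to suit the finger-contact reading, and the free insertion confirmed it.

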